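Hold the key cabinet's release dial at its third click

TASK

The key cabinet's lock must be kept released: first press the hinged sprung pedal on the bench all the way down to its stop to arm the release and let it come right back up. Then, with the gripper, push the bar of the dial on the cabinet's side down past its first two clicks to the third, at the end of its travel, and finish while still holding it there, because it springs back when let go. Leave the nail tray, hammer, jar and coaster where they are.

Things in the scene. Friction and masses are not known exactly. Their poses are not given: they have to be found in the camera images.
- cabinet: Dark grey metal key cabinet fixed to the bench, 120 deep (x) x 200 wide (y) x 145 mm high; its flap door (locked, not used) is on the face away from the robot. Origin: centre of the underside; x axis points from the plain face (the robot's side) to the flap door, y axis to the side that carries the dial. Turned up to 0.3 rad about z.
- dial (a joint): Angle of the spring-return dial, rad: 0 at rest, grows as its bar is pushed down. Clicks (sprung detents) at 0.35, 0.70 and 1.05; hard stop at 1.09. Springs back to 0 when let go. The bar resists with 1 to 9 N, most just before each click; 6 N at the third. Grey disc, 84 mm across, on the cabinet's +y side, axis along the cabinet's y; an arm leads to the bar, on the robot's side.
- dial_bar (a point): Middle of the dial's black round bar: 18 mm diameter, 56 mm long, along the cabinet's y, joined to the arm at its inner (-y) end. With q the dial's joint value it is, in the cabinet's axes, at dial_axis + 0.110 * (-cos(0.5 - q), 0, sin(0.5 - q)) m: 158 mm above the bench at rest, 48 mm at the third click.
- dial_axis (a point): Fixed point on the dial's turning axis, level with the middle of the bar's length: at (-0.030, 0.152, 0.105) m in the cabinet's frame.
- pedal_base: Steel base plate of the pedal, fixed flat on the bench, 150 (x) x 90 (y) x 6 mm. Origin on the bench, mid-width, 58 mm in front (-x) of the hinge. Its x axis points from the pedal's free end (nearer the robot) to its hinge. Turned up to 0.4 rad about z.
- pedal (a joint): Angle of the sprung pedal, rad: 0 at rest (raised), growing as it is pressed down; the stop is at 0.28 (plate level). It springs back up when let go. Pressed at pedal_pad it takes about 3 N to start and 8 N at the stop.
- pedal_pad (a point): Point to press: upper face of the pedal plate (aluminium, 125 x 70 x 6 mm, ribbed near its free end), mid-width, 95 mm from the hinge. The hinge line runs along the base's y axis, at (0.058, 0, 0.020) m in its frame; the upper face is 3 mm above the line through the hinge. The point is 49 mm above the bench at rest, 23 mm at the stop.
- tray: Bystander: red plastic tray of steel nails, 150 x 100 x 30 mm, loose. Origin: centre of the underside.
- hammer: Bystander: small aluminium hammer, 200 mm long, lying loose, its handle towards its own -x. Origin under its middle.
- jar: Bystander: white plastic jar of wall anchors, 64 mm across, 85 mm high, loose. Origin: centre of the underside.
- coaster: Bystander: white ceramic coaster, 96 mm across, 8 mm thick, loose. Origin: centre of the underside.
There are look-alikes about, which are no part of the job. Several things have the shape of the pedal_base; the one meant has the colours described above.

How it is judged (in metres and radians):
On the way, in this order (a step that is already met when the one before it is completed fails the run):
1. the pedal is pressed down to its stop (value of joint pedal above 0.25 rad and contact force between the fingers and pedal above 1 N and value of joint dial below 0.2 rad), for 0.2 s.
2. the pedal has come back up, the dial still at rest (value of joint pedal below 0.04 rad and value of joint dial below 0.2 rad), for 0.1 s.
3. the dial is pressed to its third click (value of joint dial above 0.97 rad and contact force between the fingers and dial above 1.5 N), for 0.3 s.
At the end, for the whole second after the job is handed in: The dial stands still at its third click (joint above 0.97 rad), pressed there by the gripper's fingers (more than 1.5 N), the pedal is back up (below 0.04 rad), and the tray, hammer, jar and coaster are within 20 mm of where they started (all of step 3 and velocity of joint dial between -0.15 and 0.15 rad/s and value of joint pedal below 0.04 rad and distance of each of tray, hammer, jar, coaster from where it was at the start of the episode below 0.02 m); the arm keeps its last pose, push and grip.
It fails at once if a bystander is pushed away or tipped over (distance of any of tray, hammer, jar, coaster from where it was at the start of the episode above 0.03 m or angle between jar's own z axis and vertical above 0.5 rad).
It also fails if it takes over 48 s, if anything falls off the work surface, if the arm or the gripper's body presses on something with over 40 N, if the wrist force passes 120 N, or if a joint passes its speed limit or range.

ROBOT

A 6-joint arm with a two-finger parallel gripper is mounted at the origin on the work surface. World frame = base frame: x ahead of the robot, y to its left, z up, the work surface at z = 0. Lengths are in mm, angles in rad, forces in N, time in s.
With the tool pointing down it reaches from about 275 to 825 mm from the base axis. Payload 5.2 kg.
Tool frame: the origin (TCP) lies between the finger pads; the fingertips stand 11 mm ahead of it and the grasp point (between the pads) lies 8 mm behind it (robot.tcp_to_tips is the distance from the TCP to the fingertips, in mm); z points along the fingers, y is the line along which they close (so a half turn about z gives the same grasp; the last joint's range is limited). The gripper opens to 93 mm and grips with 3 to 60 N. Pads are 15 mm wide; open, the fingers measure 128 mm over their backs; the gripper's body (75 mm by 188 mm) begins 65 mm behind the grasp point.
Start: joints at [1.106, 0.259, 1.535, -0, 1.348, -0.203], TCP at [142.328, 531.27, 229.653] pointing down, gripper open.
Joint ranges: [-3.14, 3.14], [-0.91, 2.08], [0.19, 2.58], [-1.22, 4.36], [0.22, 2.71], [-3.12, 3.12]. Speed limits (rad/s): [2.57, 2.57, 3.14, 3.14, 3.14, 3.14].

INTERFACE

Orientations are given as [roll, pitch, yaw] about the fixed x, y, z axes, in that order (R = Rz(yaw) Ry(pitch) Rx(roll)).
In Python, from rig import status, viewer, order, robot gives the robot as it stands. The module is installed in compiled form; this text tells all that it offers.
- The arm moves only by the shell command python3 -m handwheel 'ROWS' [FORCE]. ROWS is JSON, a list of rows, each a list of 5 numbers: the finger opening in m, from 0 to 0.093, then the shift along the tool's x, y, z in m, then the turn about the tool's z in rad. In form: [[fingers, dx, dy, dz, yaw], ...]. A call has 1 to 12 rows; each row shifts and turns the commanded pose from where the row before left it, along the tool's axes as they then stand; what a row does not reach is not made up. A row lasts 1/12 s, in which the tool goes at most 41.7 mm and 7.16 degrees, less where a joint would pass 70% of its speed; a pose out of reach is approached as far as the arm can. A call with a gripper value outside its range is refused whole. The fingers move at their own pace and stop on an object; FORCE is the grip in N (left out, the last holds). Time passes only in rows, so rows that do not move let the fingers close. It gives the time, the measured TCP pose, the force, the opening and the grip force at its end, in the units of the state.
- status.state(): the state, without advancing time (a new reading comes with each control period).
- viewer.capture(name): name is "scene" or "top"; returns the picture (384x512x3 uint8, red, green, blue); there is no depth.
- viewer.get_calibration(name): a dict with "fovy" (degrees; the focal length in pixels is half the picture's height over the tangent of half this angle, whatever the lens; pixels are square), "cx", "cy" (the principal point, pixels), "dist" ([k1, k2, p1, p2, k3] as OpenCV has them; the pictures are not rectified), "T" (4x4, takes a point from camera to world coordinates). Camera axes: x right, y down, z forward; pixel columns grow to the right and rows downward; lengths in mm; the calibration is good to about 2 mm. A picture is of the moment at which its call begins. get_calibration takes no time and is no camera call.
- order.sign_off(): hands the job in; it is judged then, once.
The state is a dict: "clock": time; "qpos": joint angles; "joint_velocities": joint speeds; "joint_torque": joint torques, N m; "position": TCP position; "eef_rot": TCP orientation; "force": force on the tool from outside, world axes, zero at the start; "torque": the same for the moment, N m; "opening": finger opening in mm; "finger_force": force on a finger pad.
Only numpy, scipy, OpenCV 4.12 (cv2) and the standard library are available. Lean on these libraries where they do the work, as an engineer would, in place of code of your own. Each camera call takes 0.05 s, during which the arm holds its last target. There are 200 camera calls.

## Working session

There is one attempt and no reset: what is moved stays moved. The work goes in short steps, Python scripts to look and compute and a shell command to move; the robot and the scene stay as the last step left them, time stands still between calls to the robot, and variables do not carry over. Pictures are saved under pics/ and viewed, at most 10 in all, crops included, and the job is handed in when it is done.

```bash
mkdir -p pics; python3 - <<'E'
from rig import status, viewer, order, robot
import cv2,json
for n in("scene","top"):
    cv2.imwrite(f"pics/{n}0.png",cv2.resize(viewer.capture(n)[:,:,::-1],(800,600),interpolation=cv2.INTER_CUBIC))
    c=viewer.get_calibration(n);print(n,c)
s=status.state();print(s)
E
```

```text
scene {'fovy': 54.001849929205235, 'cx': 256.62066454036955, 'cy': 188.0915439118128, 'dist': array([0.01872411, 0.        , 0.        , 0.        , 0.        ]), 'T': array([[ 5.42360026e-01,  4.60695463e-01, -7.02570489e-01,
         1.52606136e+03],
       [ 8.39992964e-01, -3.13319660e-01,  4.42992788e-01,
        -6.03689840e+02],
       [-1.60443792e-02, -8.30415848e-01, -5.56913007e-01,
         8.93521262e+02],
       [ 0.00000000e+00,  0.00000000e+00,  0.00000000e+00,
         1.00000000e+00]])}
top {'fovy': 52.81598320695044, 'cx': 263.38283200081827, 'cy': 189.54629250014432, 'dist': array([-0.08861015,  0.        ,  0.        ,  0.        ,  0.        ]), 'T': array([[-2.48779759e-02, -9.95681601e-01,  8.94384476e-02,
         4.16371226e+02],
       [-9.99589147e-01,  2.60496089e-02,  1.19563974e-02,
         3.70657792e+01],
       [-1.42346015e-02, -8.91042505e-02, -9.95920584e-01,
         1.40917819e+03],
       [ 0.00000000e+00,  0.00000000e+00,  0.00000000e+00,
         1.00000000e+00]])}
{'clock': 0.1, 'qpos': array([ 1.10622264e+00,  2.59296360e-01,  1.53595456e+00, -3.88397401e-05,
        1.34804184e+00, -2.02795050e-01]), 'joint_velocities': array([-0.00129201, -0.00402474, -0.00121499,  0.00197297,  0.00092428,
        0.00086224]), 'joint_torque': array([ 1.03829756e-03, -4.38212478e+01, -2.84642047e+01,  7.20363669e-02,
        3.62379500e-02, -6.08564915e-05]), 'position': array([142.106289  , 530.8241021 , 228.89438423]), 'eef_rot': array([-3.13991976e+00, -3.05325643e-04,  2.87982237e+00]), 'force': array([ 0.47171097,  0.41996517, -0.03203453]), 'torque': array([-0.05297487,  0.0278265 ,  0.00164283]), 'finger_force': 0.0, 'opening': 93.30738726327772}
```

View pics/scene0.png

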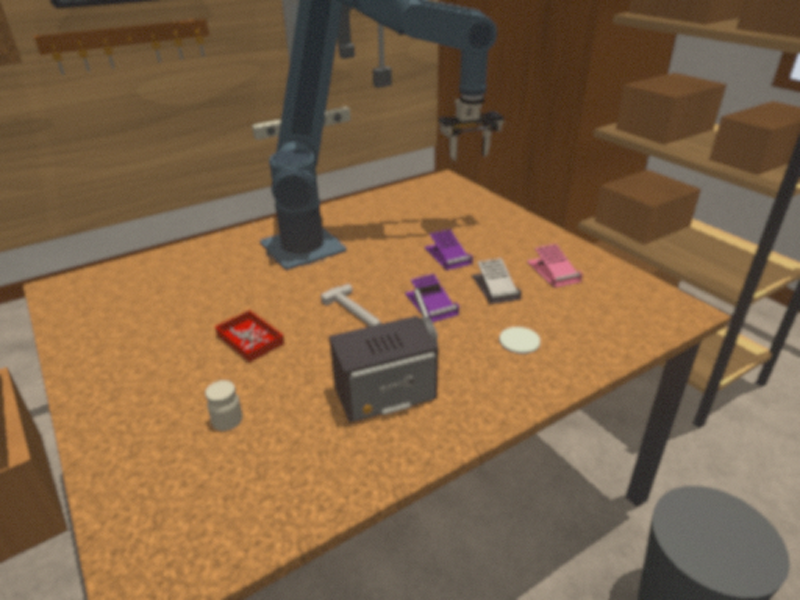

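View pics/top0.png

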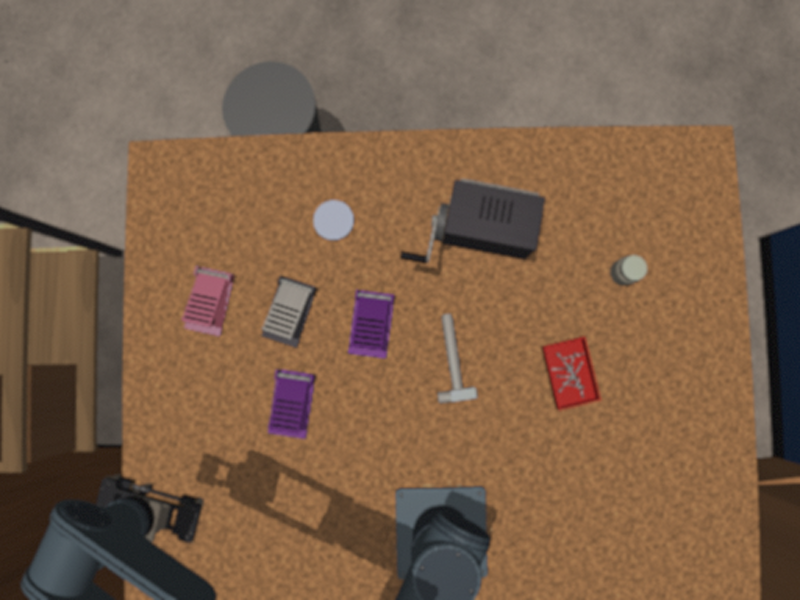

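The scene picture shows the cabinet with its dial, and the top picture shows four pedal shapes. In 800-px top-view pixels they are pink (208,300), light grey on dark grey (290,310), purple (372,323) and purple (291,404). The aluminium-on-steel one at (290,310) fits the description. I'll confirm it in a crop that also covers the dial.

```bash
python3 - <<'E'
from rig import viewer
import cv2
a=viewer.capture("top")[100:250,155:355,::-1]
cv2.imwrite("pics/crop1.png",cv2.resize(a,(800,600),interpolation=cv2.INTER_CUBIC))
E
```

```text
(no output)
```

View pics/crop1.png

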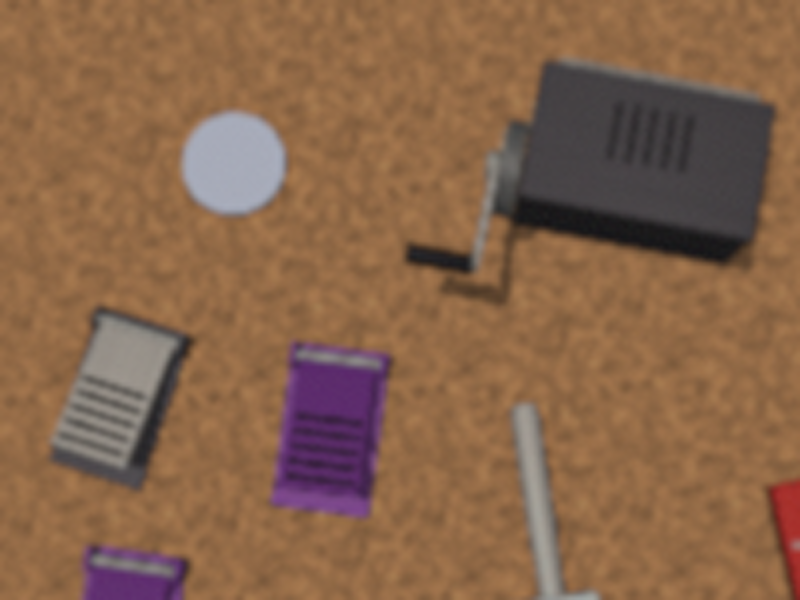

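The crop confirms the grey aluminium pedal on its dark steel base. The base corners are at crop (100,308), (190,340), (138,489) and (52,458). The bar runs from (407,253) to (473,265), and the cabinet top corners are at (548,62), (775,107), (751,239) and (522,203). Next I fit the poses.

```bash
cat > h.py <<'E'
import numpy as np,cv2
from rig import viewer
from scipy.optimize import least_squares
def proj(P,n="top"):
    c=viewer.get_calibration(n);M=np.linalg.inv(c["T"]);f=192/np.tan(np.radians(c["fovy"]/2))
    K=np.array([[f,0,c["cx"]],[0,f,c["cy"]],[0,0,1]])
    return cv2.projectPoints(np.array(P,float),cv2.Rodrigues(M[:3,:3])[0],M[:3,3],K,c["dist"])[0][:,0]
def w(p,L):
    L=np.array(L,float);c,s=np.cos(p[2]),np.sin(p[2])
    return np.c_[p[0]+c*L[:,0]-s*L[:,1],p[1]+s*L[:,0]+c*L[:,1],L[:,2]]
def fit(L,px,g):
    px=np.array(px)
    r=least_squares(lambda p:(proj(w([p[0]*100,p[1]*100,p[2]],L))-px).ravel(),g)
    p=r.x*[100,100,1];return p,r.fun.reshape(-1,2)
E
python3 - <<'E'
from h import *
np.set_printoptions(precision=3,suppress=True)
cr=lambda a:(np.array(a,float)+.5)/4-.5+[155,100]
pb,r=fit([[75,45,6],[75,-45,6],[-75,-45,6],[-75,45,6]],cr([[100,308],[190,340],[138,489],[52,458]]),[5,3,0]);print(pb,r.ravel())
th=.28
print("plate hinge/pad", w(pb,[[58-95,0,49]]), "free", w(pb,[[58-118,0,55]]))
q=.5
bx=-30-110*np.cos(q);bz=105+110*np.sin(q)
L=[[60,100,145],[60,-100,145],[-60,-100,145],[-60,100,145],[bx,180,bz],[bx,124,bz]]
pc,r=fit(L,cr([[548,62],[775,107],[751,239],[522,203],[407,253],[473,265]]),[7,0,0]);print(pc,r.ravel())
for q in(0,.35,.7,1.05,1.09):
    a=.5-q;print(q,w(pc,[[-30-110*np.cos(a),152,105+110*np.sin(a)]]))
print("axis",w(pc,[[-30,152,105]]))
co=cr([[234,163]]);print("coaster",fit([[0,0,8]],co,[6,2,0])[0])
for u,n in(((545,602),"x"),):pass
for nm,u,z in(("ham tip",(448,316),10),("ham head",(458,395),15),):
    print(nm,fit([[0,0,z]],(np.array([u])+.5)/1.5625-.5,[5,0,0])[0])
E
```

```text
[514.336 343.127  -0.342] [ 0.195 -0.514  0.625 -0.97   0.344  0.745 -1.178  0.714]
plate hinge/pad [[479.484 355.551  49.   ]] free [[457.82  363.275  55.   ]]
[ 699.518 -130.105   -0.221] [-0.885 -0.652  1.059 -0.51   0.909  1.247 -1.145 -1.327 -0.114  0.445
  0.185  0.711]
0 [[609.36   45.925 157.737]]
0.35 [[597.427  48.605 121.438]]
0.7 [[598.361  48.395  83.146]]
1.05 [[612.05   45.321  47.504]]
1.09 [[614.366  44.801  43.8  ]]
axis [[703.549  24.775 105.   ]]
coaster [729.602 235.185   0.   ]
ham tip [494.345 -28.848   0.   ]
ham head [312.501 -46.201   0.   ]
```

The fits are consistent, with residuals around 1 px (about 3 mm). The bar height and reach are plausible too. I close the fingers and move above the pedal pad at (479, 355).

```bash
python3 -m handwheel '[[0,-0.031,-0.0068,0,0],[0,-0.031,-0.0068,0,0],[0,-0.031,-0.0068,0,0],[0,-0.031,-0.0068,0,0],[0,-0.031,-0.0068,0,0],[0,-0.031,-0.0068,0,0],[0,-0.031,-0.0068,0,0],[0,-0.031,-0.0068,0,0],[0,-0.031,-0.0068,0,0],[0,-0.031,-0.0068,0,0],[0,-0.031,-0.0068,0,0],[0,-0.031,-0.0068,0,-0.04]]' 30
python3 -m handwheel '[[0,0,0,0.03,0],[0,0,0,0.03,0],[0,0,0,0.03,0],[0,0,0,0.02,0],[0,0,0,0,0],[0,0,0,0,0]]'
```

```text
clock: 1.15
position: [481.6, 355.2, 229.3]
eef_rot: [-3.141, -0.001, 2.92]
force: [-0.4, 0.7, 0.1]
opening: 17.6
finger_force: 0.0
clock: 1.65
position: [479.8, 355.7, 118.6]
eef_rot: [-3.14, -0.002, 2.92]
force: [0.6, -0.4, -0.5]
opening: 0.1
finger_force: 0.0
```

```bash
python3 -m handwheel '[[0,0,0,0.02,0],[0,0,0,0.02,0],[0,0,0,0.014,0],[0,0,0,0,0],[0,0,0,0,0]]'
python3 -m handwheel '[[0,0,0,0.006,0],[0,0,0,0.006,0],[0,0,0,0,0],[0,0,0,0,0]]'
python3 - <<'E'
from rig import viewer
import cv2
a=viewer.capture("scene")[110:230,230:390,::-1]
cv2.imwrite("pics/press.png",cv2.resize(a,(800,600),interpolation=cv2.INTER_CUBIC))
E
```

```text
clock: 2.07
position: [481.5, 356.7, 67.2]
eef_rot: [3.14, 0.002, 2.92]
force: [-0.7, 1.2, 0.1]
opening: 0.3
finger_force: 0.0
clock: 2.4
position: [481.4, 357.0, 54.7]
eef_rot: [3.14, 0.002, 2.92]
force: [0.5, 2.8, 4.2]
opening: 0.2
finger_force: 2.0
```

View pics/press.png

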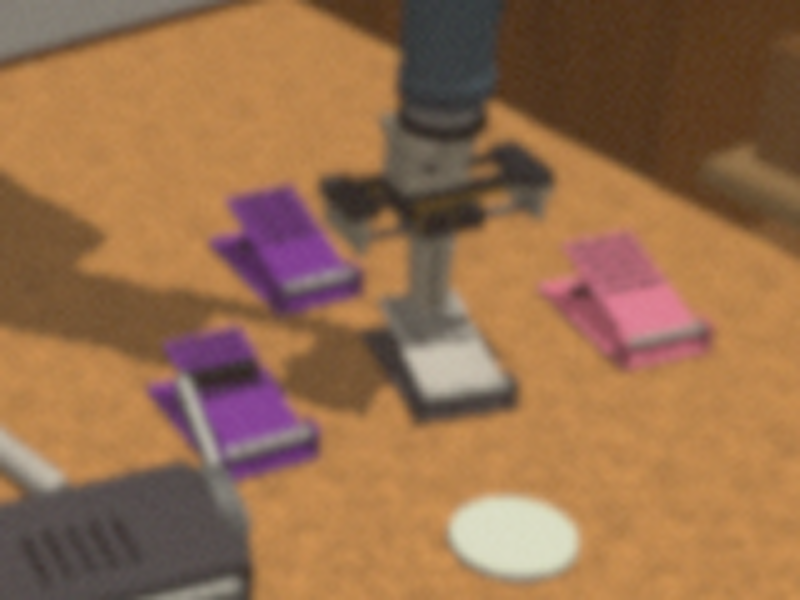

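The picture shows the fingertips on the aluminium plate at (435,310), near mid-width, with about 4 N of contact. I press on to the stop.

```bash
python3 -m handwheel '[[0,0,0,0.006,0],[0,0,0,0.006,0],[0,0,0,0.005,0],[0,0,0,0,0],[0,0,0,0,0]]'
python3 -m handwheel '[[0,0,0,0.004,0],[0,0,0,0.003,0],[0,0,0,0,0],[0,0,0,0,0],[0,0,0,0,0]]'
```

```text
clock: 2.87
position: [480.2, 356.9, 37.1]
eef_rot: [3.141, -0.001, 2.92]
force: [-2.1, 3.7, 6.6]
opening: 0.9
finger_force: 3.2
clock: 3.28
position: [480.2, 357.0, 33.5]
eef_rot: [3.14, 0.001, 2.92]
force: [-9.9, 0.4, 28.1]
opening: 0.6
finger_force: 14.0
```

```bash
python3 -m handwheel '[[0,0,0,0,0],[0,0,0,0,0],[0,0,0,0,0],[0,0,0,-0.005,0],[0,0,0,-0.01,0],[0,0,0,-0.015,0],[0,0,0,-0.02,0],[0,0,0,-0.03,0],[0,0,0,-0.03,0],[0,0,0,-0.03,0],[0,0,0,-0.03,0],[0,0,0,-0.03,0]]'
python3 -m handwheel '[[0,-0.018,-0.025,0,0],[0,-0.018,-0.025,0,0],[0,-0.018,-0.025,0,0],[0,-0.018,-0.025,0,0],[0,-0.018,-0.025,0,0],[0,-0.018,-0.025,0,0],[0,-0.018,-0.025,0,0],[0,-0.018,-0.025,0,0],[0,-0.018,-0.025,0,0],[0,-0.018,-0.025,0,0],[0,-0.015,-0.023,0,0],[0,0,0,0,0]]'
python3 - <<'E'
from rig import viewer
import cv2
a=viewer.capture("scene")[90:270,190:430,::-1]
cv2.imwrite("pics/above.png",cv2.resize(a,(800,600),interpolation=cv2.INTER_CUBIC))
E
```

```text
clock: 4.28
position: [480.0, 355.3, 230.7]
eef_rot: [-3.14, -0.001, 2.92]
force: [0.1, -0.7, -0.3]
opening: 0.3
finger_force: 0.0
clock: 5.28
position: [611.7, 41.4, 228.7]
eef_rot: [-3.138, -0.001, 2.915]
force: [0.1, -0.3, -0.3]
opening: 0.2
finger_force: 0.0
```

View pics/above.png

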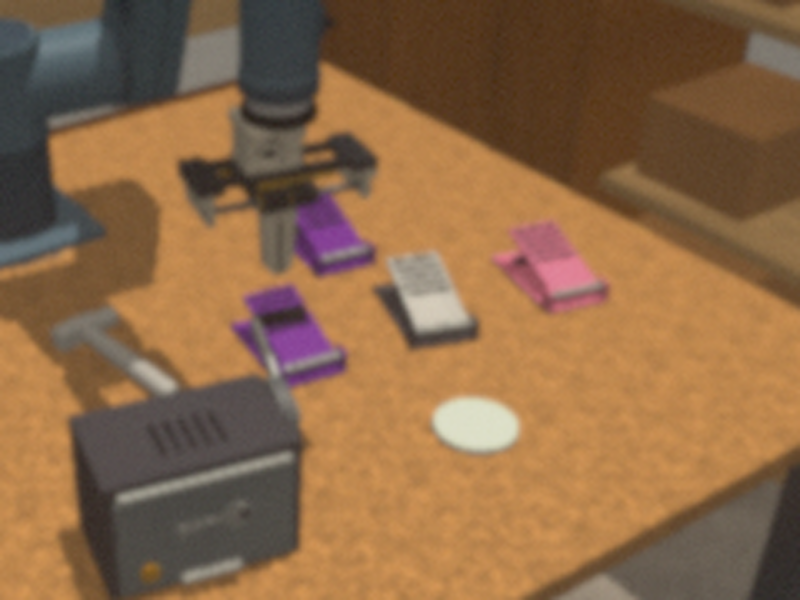

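The tips at (278,270) stand above the bar at (283,315), and the pedal is back up. I correct the lateral offset and come down to the bar.

```bash
python3 -m handwheel '[[0,0.003,0.006,0.01,0],[0,0,0,0.018,0],[0,0,0,0.012,0],[0,0,0,0,0],[0,0,0,0,0],[0,0,0,0,0]]'
python3 -m handwheel '[[0,0,0,0.006,0],[0,0,0,0.006,0],[0,0,0,0,0],[0,0,0,0,0]]'
python3 - <<'E'
from rig import viewer
import cv2
o=[viewer.capture("top")[130:205,225:325,::-1],viewer.capture("scene")[150:225,225:325,::-1]]
cv2.imwrite("pics/touch.png",cv2.resize(cv2.hconcat(o),(800,300),interpolation=cv2.INTER_CUBIC))
E
```

```text
clock: 5.83
position: [608.9, 54.6, 190.1]
eef_rot: [3.141, 0.0, 2.921]
force: [0.5, -0.4, 0.2]
opening: 0.5
finger_force: 0.0
clock: 6.17
position: [609.7, 53.7, 178.0]
eef_rot: [3.141, 0.001, 2.92]
force: [0.8, 0.1, 1.9]
opening: 0.5
finger_force: 0.8
```

View pics/touch.png

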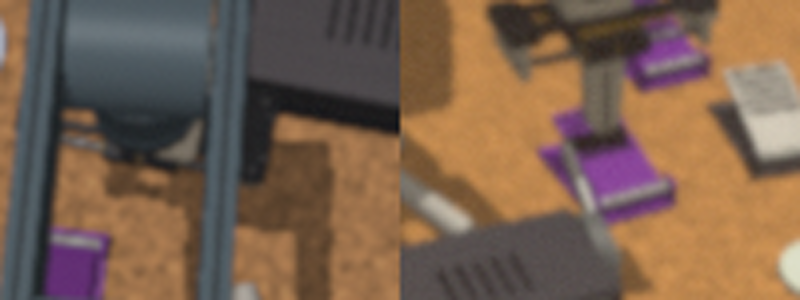

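Contact came at TCP z = 178, as predicted. The tips sit on the black bar at (603,140) in the right half of the picture. I press along the arc.

```bash
python3 -m handwheel '[[0,0.004,0,0.007,0],[0,0.003,0,0.008,0],[0,0.003,-0.001,0.008,0],[0,0.002,-0.001,0.008,0],[0,0.001,-0.001,0.008,0],[0,0,0,0,0]]'
python3 -m handwheel '[[0,0.001,0,0.008,0],[0,0,0,0.008,0],[0,0,0,0.008,0],[0,-0.001,0,0.008,0],[0,-0.001,0,0.005,0],[0,0,0,0,0]]'
```

```text
clock: 6.77
position: [594.8, 53.9, 137.3]
eef_rot: [3.141, -0.002, 2.92]
force: [-2.9, 4.0, 6.4]
opening: 0.3
finger_force: 3.0
clock: 7.27
position: [596.1, 53.0, 100.4]
eef_rot: [-3.141, -0.002, 2.92]
force: [-4.2, 1.6, 5.9]
opening: 0.3
finger_force: 2.7
```

```bash
python3 -m handwheel '[[0,-0.002,0,0.008,0],[0,-0.003,0,0.008,0],[0,-0.003,0,0.008,0],[0,-0.004,0,0.006,0],[0,-0.002,0,0.003,0],[0,0,0,0,0],[0,0,0,0,0]]'
python3 -m handwheel '[[0,-0.001,0,0.003,0],[0,0,0,0.001,0],[0,0,0,0,0],[0,0,0,0,0],[0,0,0,0,0]]'
```

```text
clock: 7.85
position: [610.3, 49.9, 68.6]
eef_rot: [-3.141, -0.001, 2.92]
force: [-3.9, 1.1, 4.3]
opening: 0.5
finger_force: 2.3
clock: 8.27
position: [612.1, 49.6, 65.7]
eef_rot: [-3.141, 0.002, 2.92]
force: [-3.2, -1.0, 5.5]
opening: 0.4
finger_force: 3.1
```

```bash
python3 -m handwheel '[[0,-0.001,0,0.002,0],[0,0,0,0.002,0],[0,0,0,0,0],[0,0,0,0,0],[0,0,0,0,0],[0,0,0,0,0],[0,0,0,0,0],[0,0,0,0,0]]'
python3 - <<'E'
from rig import viewer
import cv2
a=viewer.capture("scene")[110:260,210:410,::-1]
cv2.imwrite("pics/end.png",cv2.resize(a,(800,600),interpolation=cv2.INTER_CUBIC))
E
```

```text
clock: 8.93
position: [613.2, 49.3, 63.4]
eef_rot: [-3.141, 0.003, 2.92]
force: [-6.8, -0.3, 15.7]
opening: 0.6
finger_force: 7.9
```

View pics/end.png

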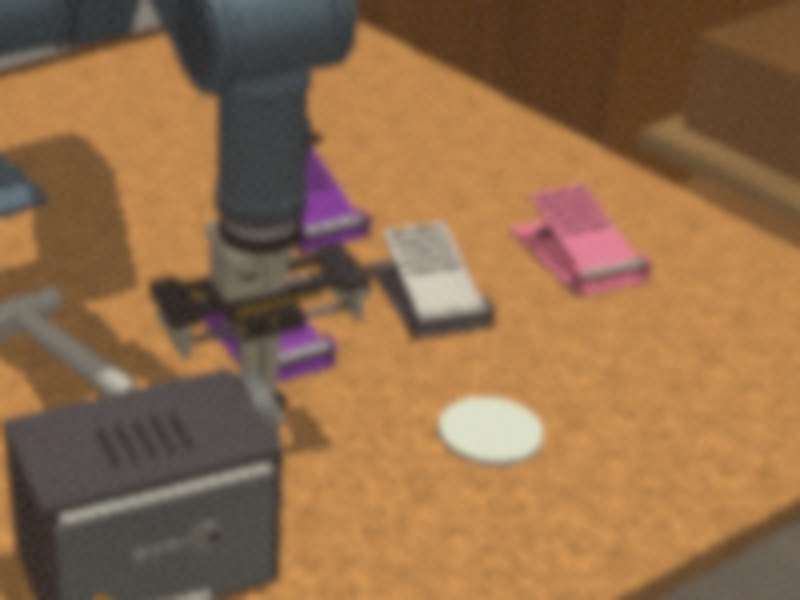

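The picture shows the fingers holding the bar down by the dial at (265,400). The pedal is up at (435,270), and the hammer and coaster have not moved. The height (63.4 mm) and the rise in force to 16 N agree with the dial at its end stop, so I hand it in.

```bash
python3 -c "
from rig import order
print(order.sign_off())"
```

```text
the job is handed in; nothing more can be done
None
```

I pressed the pedal to its stop and let it come back up, then pushed the dial bar past the third click to its end stop. I handed the job in at about 9 s with the fingers still holding the bar at about 16 N; sign-off returned no verdict.

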